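Scoop the spindle whorls onto the balance

TASK

Use the hand scoop to move all five clay spindle whorls from the narrow drying tray into the weighing tray on the balance, then lay the scoop flat on its mat again. The whorls go for residue analysis, so the gripper must not touch them; do not bear down hard on the drying tray with the scoop, and tip the whorls in from close above, not from a height. Leave the weighing tray standing where it is on the balance and everything else on the table where it is.

Things in the scene. Friction and masses are not known exactly. Their poses are not given: they have to be found in the camera images.
- drying_tray: white plastic open tray, narrow, fixed to the table: outside 250 (its x) by 114 (its y) by 35 mm high, walls and floor 5 mm thick (inside 240 by 104 mm, floor 5 mm above the table). Origin under its centre; the whorls lie in the half towards its +x, the other half is empty
- whorl0: small bun-shaped clay spindle whorl, solid, 26 mm across at mid-height, 17 mm thick, bevelled above and below to flats 10 mm across, 20 g; origin at the centre of one flat (its underside at the start), z its axis. All five lie in the drying tray, flat on its floor, in its +x half
- whorl1: small bun-shaped clay spindle whorl, solid, 26 mm across at mid-height, 17 mm thick, bevelled above and below to flats 10 mm across, 20 g; origin at the centre of one flat (its underside at the start), z its axis. All five lie in the drying tray, flat on its floor, in its +x half
- whorl2: small bun-shaped clay spindle whorl, solid, 26 mm across at mid-height, 17 mm thick, bevelled above and below to flats 10 mm across, 20 g; origin at the centre of one flat (its underside at the start), z its axis. All five lie in the drying tray, flat on its floor, in its +x half
- whorl3: small bun-shaped clay spindle whorl, solid, 26 mm across at mid-height, 17 mm thick, bevelled above and below to flats 10 mm across, 20 g; origin at the centre of one flat (its underside at the start), z its axis. All five lie in the drying tray, flat on its floor, in its +x half
- whorl4: small bun-shaped clay spindle whorl, solid, 26 mm across at mid-height, 17 mm thick, bevelled above and below to flats 10 mm across, 20 g; origin at the centre of one flat (its underside at the start), z its axis. All five lie in the drying tray, flat on its floor, in its +x half
- scoop: steel hand scoop, 220 g. x: from handle to open lip; origin: centre of the pan's underside. Pan 90 (x) by 94 mm, floor 2 mm thick, lip at x = +45 mm, sides 32 mm high (lower near the lip), back wall 45 mm high at x = -45. Black handle: level flat-sided bar 20 mm wide (y), 24 mm tall, from x = -60 to -145, its mid-line 62 mm above the underside. Starts flat on the mat
- mat: cork mat on which the scoop lies, fixed, 250 (its x) by 130 (its y) by 4 mm; origin under its centre
- balance: white bench balance, fixed, 210 (x) by 200 (y) by 43 mm with a steel platform whose top is 51 mm above the table, centred at x = +20 mm; origin under its centre
- weighing_tray: open aluminium weighing tray standing loose on the balance's platform: 150 (x) by 170 (y) by 45 mm high, walls and floor 4 mm; origin under its centre; 400 g
- brush: bystander: wooden brush, 170 mm long, lying on the table; origin under its middle
- pot_base: bystander: broken clay pot base, 72 mm across, 30 mm high; origin under its centre
- loupe: bystander: black loupe, 40 mm across, 35 mm high; origin under its centre
- sample_jar: bystander: lidded jar, 54 mm across, 70 mm high; origin under its centre
- cup: bystander: small clay cup, 60 mm across, 60 mm high; origin under its centre
- scale_block: bystander: wooden scale bar, 100 by 30 by 12 mm; origin under its centre
There are look-alikes about, which are no part of the job. What is shaped like the weighing_tray but red is not meant.

How it is judged:
By the outcome, as a careful person would: the job done as asked, in the order asked, and still so for the second after the job is handed in, with the robot touching nothing.
It also fails if it takes over 72 s, if anything falls off the work surface, if the arm or the gripper's body presses on something with over 40 N, if the wrist force passes 120 N, or if a joint passes its speed limit or range.

ROBOT

A 6-joint arm with a two-finger parallel gripper is mounted at the origin on the work surface. World frame = base frame: x ahead of the robot, y to its left, z up, the work surface at z = 0. Lengths are in m, angles in degrees, forces in N, time in s.
With the tool pointing down it reaches from about 0.35 to 0.875 m from the base axis. Payload 15.5 kg.
Tool frame: the origin (TCP) lies at the very end of the fingers, on their centre line; the grasp point (between the pads) lies 19 mm behind it; z points along the fingers, y is the line along which they close (so a half turn about z gives the same grasp; the last joint's range is limited). The gripper opens to 85 mm and grips with 20 to 120 N. Pads are 22 mm wide; open, the fingers measure 114 mm over their backs; the gripper's body (76 mm by 85 mm) begins 54 mm behind the grasp point. The pads swing forward as they close: fully open they stand 13 mm farther back than shut.
Start: joints at [-69.815, 28.281, 77.091, -0, 74.628, -5.472], TCP at [0.271, -0.563, 0.231] pointing down, gripper open.
Joint ranges: [-166.48, 166.48], [-47.26, 123.95], [12.59, 153.08], [-70.14, 250.14], [6.76, 159.57], [-176.63, 176.63]. Speed limits (degrees/s): [108.29, 108.29, 147.25, 172.46, 172.46, 172.46].

INTERFACE

Orientations are given as [roll, pitch, yaw] about the fixed x, y, z axes, in that order (R = Rz(yaw) Ry(pitch) Rx(roll)).
In Python, from cell import arm gives the robot as it stands.
- The arm moves only by the tool play_rows, never from a script. Its argument "commands" is a list that holds one entry, the list of rows, each a list of 7 numbers: the turn, a rotation vector about the tool's x, y, z in rad, then the shift along the tool's x, y, z in mm, then the finger opening in mm, from 0 to 85.4. A call has 1 to 20 rows; each row shifts and turns the commanded pose from where the row before left it, along the tool's axes as they then stand; what a row does not reach is not made up. A row lasts 1/8 s, in which the tool goes at most 62.5 mm and 10.7 degrees, less where a joint would pass 70% of its speed; a pose out of reach is approached as far as the arm can. A call with a gripper value outside its range is refused whole. The fingers move at their own pace and stop on an object; "grip_force" is the grip in N (left out, the last holds). Time passes only in rows, so rows that do not move let the fingers close. It gives the time, the measured TCP pose, the force, the opening and the grip force at its end, in the units of the state.
- arm.get_obs(): the state, without advancing time (a new reading comes with each control period).
- arm.read_camera(name): name is "scene" or "side" or "wrist"; returns a dict with "img" (420x560x3 uint8, red, green, blue), "range_z" (420x560 float32, m along the optical axis (not along the pixel's ray), 0 where there is no reading), "intrinsics" (3x3 intrinsics, pixels), "cam_to_world" (4x4, takes a point from camera to world coordinates); the wrist camera has in their place "T_tool_cam" (4x4, takes a point from camera to tool coordinates, whose origin is the TCP and whose axes are the flange's). Camera axes: x right, y up, looking along -z (the intrinsics and any distortion apply to the point x, -y, -z); pixel columns grow to the right and rows downward; lengths in m; the calibration is good to about 2 mm. A picture is of the moment at which its call begins: read the wrist's pose just before it.
- arm.hand_in(): hands the job in; it is judged then, once.
The state is a dict: "t": time; "qpos": joint angles; "joint_vel": joint speeds; "tau": joint torques, N m; "ee_pos": TCP position; "orientation": TCP orientation; "force": force on the tool from outside, world axes, zero at the start; "wrist_torque": the same for the moment, N m; "gripper_width": finger opening in m; "finger_force": force on a finger pad.
Only numpy, scipy, OpenCV 4.12 (cv2) and the standard library are available. Lean on these libraries where they do the work, as an engineer would, in place of code of your own. Each camera call takes 0.05 s, during which the arm holds its last target. There are 200 camera calls.

## Working session

There is one attempt and no reset: what is moved stays moved. The work goes in short steps, Python scripts to look and compute and a tool call to move; the robot and the scene stay as the last step left them, time stands still between calls to the robot, and variables do not carry over. Pictures are saved under pics/ and viewed, at most 10 in all, crops included, and the job is handed in when it is done.

Besides the shell and the picture viewer there is one more tool, called after "Emit:" as name(argument=value, ...) on one line, values as JSON. play_rows: Moves the arm, as the interface text tells. Its arguments: {"type":"object","properties":{"commands":{"type":"array","items":{"type":"array","items":{"type":"array","items":{"type":"number"}}}},"grip_force":{"type":"number"}},"required":["commands"]}

```bash
mkdir -p pics; ls; python3 - <<'E'
from cell import arm
import cv2,numpy as np
for n in("scene","side"):
    c=arm.read_camera(n); cv2.imwrite(f"pics/{n}0.png",cv2.resize(c["img"][:,:,::-1],(800,600)))
    np.savez(f"{n}0.npz",**c)
    print(n,c["intrinsics"],c["cam_to_world"])
print(arm.get_obs())
E
```

```text
pics
scene [[453.06232795   0.         283.30478995]
 [  0.         453.06232795 212.42321453]
 [  0.           0.           1.        ]] [[ 0.48479319 -0.74720584  0.45459762  1.14286946]
 [ 0.87459999  0.41837111 -0.24503159 -0.40957145]
 [-0.00710147  0.51638072  0.85632968  1.14137862]
 [ 0.          0.          0.          1.        ]]
side [[479.88570948   0.         283.29896904]
 [  0.         479.88570948 211.8176315 ]
 [  0.           0.           1.        ]] [[-0.99113933  0.09796859 -0.08969378  0.43512633]
 [-0.13274625 -0.70715663  0.69448394  0.89634085]
 [ 0.00461006  0.70023686  0.71389571  1.08088454]
 [ 0.          0.          0.          1.        ]]
{'t': 0.1, 'qpos': array([-6.98152041e+01,  2.83097622e+01,  7.71231307e+01, -1.38968107e-03,
        7.46286882e+01, -5.46939069e+00]), 'joint_vel': array([-0.02131521, -0.30533092,  0.05486921,  0.05969847, -0.02022946,
        0.01194528]), 'tau': array([ 5.55164934e-04, -8.83589959e+01, -3.84562325e+01, -2.66756797e-04,
        5.16939210e-03, -2.18097438e-05]), 'ee_pos': array([ 0.27049429, -0.56307812,  0.2307795 ]), 'orientation': array([-1.79938572e+02, -4.53606651e-03,  2.56545532e+01]), 'force': array([ 0.50038432, -0.53992121, -0.24684014]), 'wrist_torque': array([ 0.0273507 ,  0.00964165, -0.02596553]), 'finger_force': 0.0, 'gripper_width': 0.08517575711047091}
```

View pics/scene0.png

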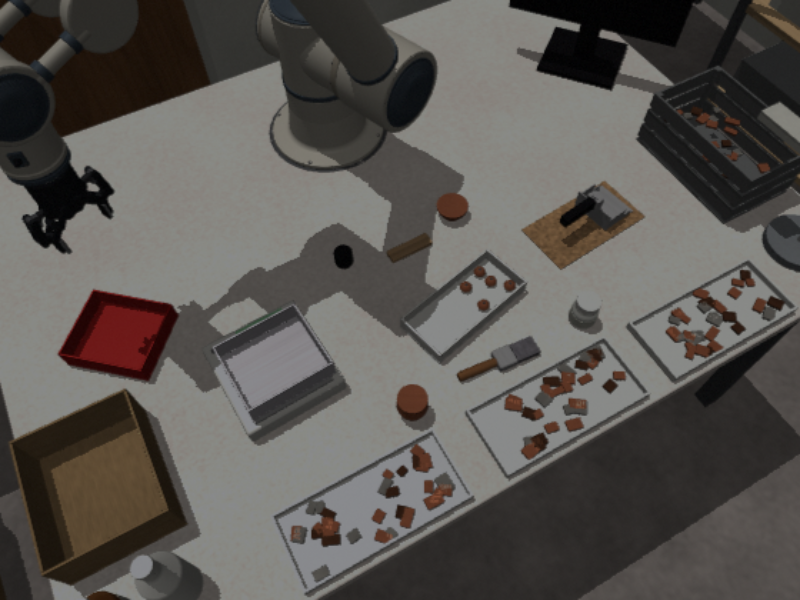

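View pics/side0.png

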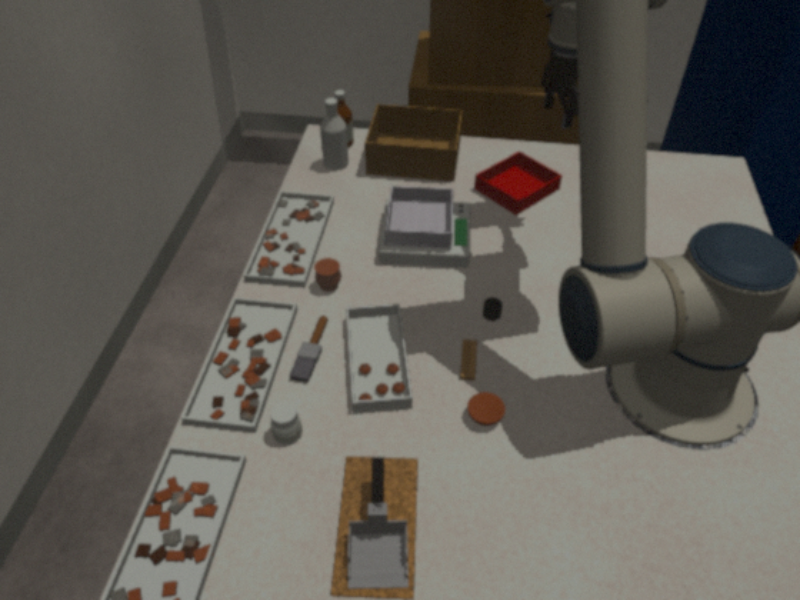

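The scene picture shows the drying tray at about (465,305) with five whorls near (466,287), (480,271), (490,281), (509,286) and (483,305). The scoop is on its mat at about (590,215), with the handle pointing to (563,222). The balance and grey tray are at about (275,370), and the red decoy is at (120,335). Next I'll turn these into positions.

```bash
cat > h.py <<'E'
import numpy as np,cv2
def load(n): return dict(np.load(n+".npz"))
def ray(c,u,v,z,s=0.7):
    K=c["intrinsics"];T=c["cam_to_world"]
    d=T[:3,:3]@np.array([(u*s-K[0,2])/K[0,0],-(v*s-K[1,2])/K[1,1],-1]);o=T[:3,3]
    return (o+d*(z-o[2])/d[2])
def cloud(c,T=None):
    K=c["intrinsics"];T=c["cam_to_world"] if T is None else T
    v,u=np.mgrid[:420,:560];z=c["range_z"]
    P=np.stack([(u-K[0,2])/K[0,0]*z,-(v-K[1,2])/K[1,1]*z,-z],-1)
    W=P@T[:3,:3].T+T[:3,3];W[z==0]=np.nan
    return W
def topdown(items,x0,x1,y0,y1,ppm,fn):
    # image: right = -y ... up = +x
    H=int((x1-x0)*ppm*1000);Wd=int((y1-y0)*ppm*1000);im=np.zeros((H,Wd,3),np.uint8);zb=np.full((H,Wd),-9.)
    for W,I in items:
        m=np.isfinite(W[...,0])&(W[...,0]>x0)&(W[...,0]<x1)&(W[...,1]>y0)&(W[...,1]<y1)
        p=W[m];col=I[m][:,::-1]
        r=((x1-p[:,0])*ppm*1000).astype(int);c=((y1-p[:,1])*ppm*1000).astype(int)
        for k in np.argsort(p[:,2]):
            if 0<=r[k]<H and 0<=c[k]<Wd and p[k,2]>=zb[r[k],c[k]]: 
                zb[r[k]:r[k]+2,c[k]:c[k]+2]=p[k,2];im[r[k]:r[k]+2,c[k]:c[k]+2]=col[k]
    cv2.imwrite(fn,im)
E
python3 - <<'E'
from h import *
S=load("scene0");D=load("side0")
np.set_printoptions(precision=4,suppress=True)
def q(name,pts,z,c=S):
    P=[ray(c,*p,z) for p in pts];print(name,np.array(P)[:,:2].tolist() if 0 else "",*[f"({p[0]:.3f},{p[1]:.3f})" for p in P])
q("tray",[(488,254),(526,287),(440,357),(403,322)],.035)
q("traySide",[(346,310),(398,306),(410,405),(351,409)],.035,D)
q("mat",[(600,183),(643,215),(563,265),(523,231)],.004)
q("matSide",[(346,457),(417,459),(415,597),(333,594)],.004,D)
q("whorl",[(466,287),(480,271),(490,281),(509,286),(483,305)],.014)
q("wtray",[(291,308),(334,358),(260,417),(212,352)],.096)
W=cloud(S);V=cloud(D)
for nm,A in(("S",W),("D",V)):
    t=A[np.isfinite(A[...,2])];print(nm,"table z med",np.median(t[(abs(t[:,2])<.02)][:,2]))
# coarse objects
for nm,A,I in(("S",W,S["img"].astype(int)),("D",V,D["img"].astype(int))):
    z=A[...,2]
    red=(I[...,0]>1.5*I[...,2])&(z>.008)&(z<.03)
    g=A[red&(A[...,0]>.45)&(A[...,0]<.75)&(A[...,1]>-.2)&(A[...,1]<.25)]
    K=g[:,:2]
    from scipy.cluster.hierarchy import fclusterdata
    f=fclusterdata(K,.008,'distance')
    for k in set(f):
        if 5<(f==k).sum()<5000: print(nm,"red",(f==k).sum(),g[f==k].mean(0),g[f==k].max(0)-g[f==k].min(0))
E
```

```text
tray  (0.535,0.117) (0.641,0.140) (0.692,-0.092) (0.591,-0.117)
traySide  (0.687,-0.082) (0.579,-0.109) (0.521,0.143) (0.628,0.166)
mat  (0.475,0.466) (0.597,0.491) (0.620,0.255) (0.503,0.233)
matSide  (0.623,0.249) (0.496,0.236) (0.470,0.479) (0.597,0.492)
whorl  (0.571,0.043) (0.552,0.089) (0.583,0.094) (0.613,0.121) (0.625,0.050)
wtray  (0.492,-0.302) (0.626,-0.277) (0.665,-0.436) (0.507,-0.464)
S table z med 0.0004114020655463513
D table z med 0.002056074379673589
S red 184 [ 0.7407 -0.0391  0.0167] [0.0214 0.0811 0.0172]
S red 44 [0.6258 0.048  0.0187] [0.0219 0.02   0.0153]
S red 42 [0.5708 0.0404 0.0182] [0.0228 0.0196 0.0138]
S red 43 [0.6123 0.121  0.0186] [0.0209 0.0226 0.012 ]
S red 43 [0.5535 0.0849 0.018 ] [0.0237 0.0207 0.0164]
S red 39 [0.5841 0.0926 0.0182] [0.0229 0.0208 0.0126]
D red 7 [0.5204 0.2445 0.0094] [0.0278 0.0081 0.0025]
D red 33 [0.6231 0.0579 0.0208] [0.0177 0.0145 0.0149]
D red 37 [0.5691 0.0484 0.0208] [0.0196 0.0165 0.0123]
D red 17 [0.6106 0.1243 0.0223] [0.0164 0.011  0.0075]
D red 43 [0.5504 0.0931 0.02  ] [0.0197 0.0203 0.0146]
D red 38 [0.5818 0.1012 0.0208] [0.0176 0.0177 0.0134]
D red 93 [ 0.7366 -0.0342  0.0195] [0.0176 0.0732 0.0164]
```

```bash
cat > fit.py <<'E'
from h import *
from scipy.optimize import least_squares
def rect(P,L,Wd,p0):
    def f(p):
        c,s=np.cos(p[2]),np.sin(p[2]);d=P[:,:2]-p[:2]
        a=abs(d@[c,s])-L/2;b=abs(d@[-s,c])-Wd/2
        o=np.hypot(np.maximum(a,0),np.maximum(b,0))
        return np.where((a>0)|(b>0),o,np.maximum(a,b))
    r=least_squares(f,p0,loss='soft_l1',f_scale=.003)
    return r.x[:2],np.degrees(r.x[2]),np.median(abs(f(r.x))),len(P)
E
python3 - <<'E'
from fit import *
np.set_printoptions(precision=4,suppress=True)
S=load("scene0");D=load("side0")
C={"S":cloud(S).reshape(-1,3),"D":cloud(D).reshape(-1,3)}
I={"S":S["img"].reshape(-1,3).astype(int),"D":D["img"].reshape(-1,3).astype(int)}
C["B"]=np.vstack([C["S"],C["D"]]);I["B"]=np.vstack([I["S"],I["D"]])
for k,P in C.items():
    near=lambda c,r:np.hypot(P[:,0]-c[0],P[:,1]-c[1])<r
    m=near((.607,.023),.16)&(P[:,2]>.029)&(P[:,2]<.042)&(P[:,0]<.72)
    print(k,"tray",rect(P[m],.245,.109,[.607,.023,np.radians(103)]),np.median(P[m][:,2]))
    m=near((.572,-.37),.14)&(P[:,2]>.088)&(P[:,2]<.104)
    print(k,"wtray",rect(P[m],.146,.166,[.572,-.37,np.radians(10)]))
    m=near((.572,-.37),.14)&(P[:,2]>.036)&(P[:,2]<.047)
    print(k,"balance",rect(P[m],.210,.200,[.572,-.37,np.radians(10)]))
    i=I[k]
    m=near((.55,.32),.12)&(P[:,2]>.055)&(P[:,2]<.09)&(i.sum(1)<150)
    Q=P[m]; c=Q.mean(0);
    if len(Q)>5:
        u=np.linalg.svd(Q[:,:2]-c[:2])[2][0];u*=np.sign(u[1]);t=(Q[:,:2]-c[:2])@u
        T=Q[Q[:,2]>.072]
        print(k,"handle",len(Q),c,np.degrees(np.arctan2(u[1],u[0])),np.percentile(t,[1,99]),np.percentile(Q[:,2],[5,50,95]),T.mean(0),np.ptp(T,axis=0))
    n=near((.545,.39),.1)&(P[:,2]>.01)&(P[:,2]<.06)&(i.max(1)-i.min(1)<25)
    print(k,"pan bbox",np.percentile(P[n],[2,98],axis=0).ravel(), n.sum())
def top(fn,*a): topdown([(cloud(S),S["img"]),(cloud(D),D["img"])],*a,fn)
top("pics/td.png",.42,.72,-.15,.55,1.1)
E
```

```text
S tray (array([0.6053, 0.0156]), np.float64(103.68506898638209), np.float64(0.0013583742642367669), 475) 0.03356397260521926
S wtray (array([ 0.5653, -0.3715]), np.float64(4.200422145320744), np.float64(0.0010776159760756132), 513)
S balance (array([ 0.5469, -0.3682]), np.float64(3.882816520848862), np.float64(0.004957022494106483), 997)
S handle 250 [0.5549 0.3267 0.0721] 95.89673636964778 [-0.0436  0.0545] [0.0582 0.0748 0.0795] [0.5529 0.3264 0.0764] [0.0324 0.0916 0.0105]
S pan bbox [0.4884 0.3301 0.011  0.5883 0.4546 0.0584] 280
D tray (array([0.6042, 0.0179]), np.float64(103.73597159605839), np.float64(0.0014271002480381982), 446) 0.034926851429488814
D wtray (array([ 0.5639, -0.3702]), np.float64(4.199648539023019), np.float64(0.001619397791882346), 331)
D balance (array([ 0.5672, -0.3825]), np.float64(3.954969564039143), np.float64(0.007912725271160083), 648)
D handle 279 [0.5511 0.3362 0.0772] 96.9718359554509 [-0.0461  0.0547] [0.0626 0.0786 0.0819] [0.5517 0.3303 0.0788] [0.0299 0.1012 0.0109]
D pan bbox [0.4935 0.3787 0.0102 0.5858 0.4602 0.0565] 481
B tray (array([0.6048, 0.0169]), np.float64(103.71919327547663), np.float64(0.0014775563134735437), 921) 0.03423224930618174
B wtray (array([ 0.565 , -0.3708]), np.float64(4.193838907231253), np.float64(0.001300204308503014), 844)
B balance (array([ 0.5502, -0.3736]), np.float64(3.7625847370608874), np.float64(0.007397999746690129), 1645)
B handle 529 [0.5529 0.3318 0.0748] 96.92822151690424 [-0.0478  0.0587] [0.0596 0.0769 0.0814] [0.5522 0.3288 0.0779] [0.0331 0.1057 0.0117]
B pan bbox [0.4893 0.3704 0.0102 0.5873 0.459  0.0579] 761
```

View pics/td.png

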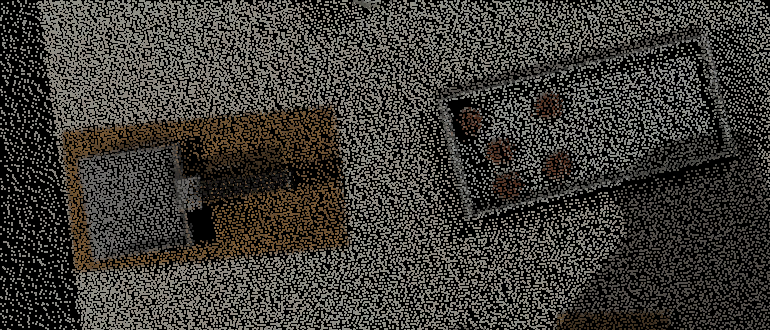

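The tray rims fit within about 1.5 mm: drying tray at (0.605, 0.017), yaw 103.7°; weighing tray at (0.565, −0.371), yaw 4.2°. The scoop's pan edges in the top-down view, at (80,158)–(180,140), put its yaw near 100°. I'll move above the handle and check with the wrist camera.

Emit:
play_rows(commands=[[[0,0,-0.1854,0,0,0,85],[0,0,-0.1854,0,0,0,85],[0,0,-0.1854,0,0,0,85],[0,0,-0.1854,0,0,0,85],[0,0,-0.1854,0,0,0,85],[0,0,-0.1854,0,0,0,85],[0,0,-0.1854,0,0,0,85],[0,0,0,48,25.5,-1,85],[0,0,0,48,25.5,-1,85],[0,0,0,48,25.5,-1,85],[0,0,0,48,25.5,-1,85],[0,0,0,48,25.5,-1,85],[0,0,0,48,25.5,-1,85],[0,0,0,48,25.5,-1,85],[0,0,0,48,25.5,-1,85],[0,0,0,48,25.5,-1,85],[0,0,0,48,25.5,-1,85],[0,0,0,48,25.5,-1,85],[0,0,0,48,25.5,-1,85],[0,0,0,48,25.5,-1,85]]])

```text
t: 2.6
ee_pos: [0.4887, 0.1106, 0.2442]
orientation: [-180.0, 0.0, 100.0]
force: [0.8, -0.8, 0.2]
gripper_width: 0.0851
finger_force: 0.0
```

Emit:
play_rows(commands=[[[0,0,0,48,25.5,-1,85],[0,0,0,48,25.5,-1,85],[0,0,0,48,25.5,-1,85],[0,0,0,48,25.5,-1,85],[0,0,0,0,0,0,85],[0,0,0,0,0,0,85]]])

```text
t: 3.35
ee_pos: [0.5552, 0.3153, 0.2477]
orientation: [-179.9, 0.0, 100.0]
force: [0.0, -0.9, -0.0]
gripper_width: 0.0848
finger_force: 0.0
```

```bash
cat > w.py <<'E'
from fit import *
from cell import arm
from scipy.spatial.transform import Rotation as R
np.set_printoptions(precision=4,suppress=True)
def wrist(fn):
    o=arm.get_obs();c=arm.read_camera("wrist")
    T=np.eye(4);T[:3,:3]=R.from_euler('xyz',o["orientation"],degrees=True).as_matrix();T[:3,3]=o["ee_pos"]
    c["cam_to_world"]=T@c["T_tool_cam"];np.savez(fn,**c)
    cv2.imwrite(f"pics/{fn}.png",cv2.resize(c["img"][:,:,::-1],(800,600)))
    return o,c
def st():
    o=arm.get_obs();print("t",o["t"],o["ee_pos"],o["orientation"],"F",o["force"],o["wrist_torque"],"g",o["gripper_width"],o["finger_force"],"q",o["qpos"])
E
python3 - <<'E'
from w import *
o,c=wrist("w0");st();print(c["T_tool_cam"])
E
```

```text
t 3.4 [0.5552 0.3148 0.248 ] [-179.9459    0.0245   99.9983] F [-0.7569 -0.4008 -0.0674] [-0.0412 -0.0405  0.0073] g 0.08489438529877061 0.0 q [24.201  28.581  73.7701 -0.0107 77.7074 14.205 ]
[[-0.0009  0.9536  0.301   0.0764]
 [ 1.      0.0006  0.0009 -0.0005]
 [ 0.0006  0.301  -0.9536 -0.1429]
 [ 0.      0.      0.      1.    ]]
```

View pics/w0.png

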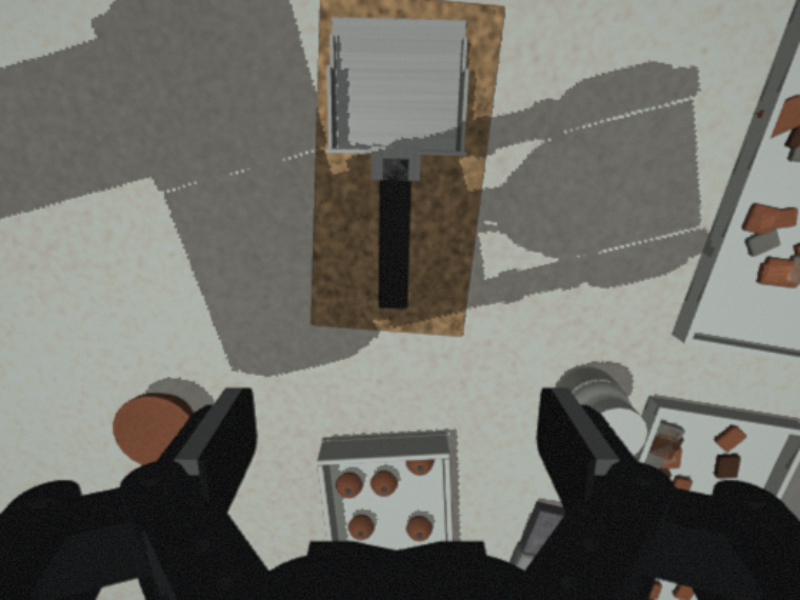

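The wrist picture shows the scoop square to the tool. The handle top runs from (396,180) to (393,307), the lip from (332,18) to (466,20), and the back wall's top edge from (327,153) to (467,153).

```bash
python3 - <<'E'
from w import *
c=load("w0")
pr=lambda n,*a:print(n,ray(c,*a))
a=ray(c,396,181,.078);b=ray(c,393.5,306,.078);print("handle",a,b,np.linalg.norm(a-b),np.degrees(np.arctan2(*(a-b)[1::-1])))
l=ray(c,332,18,.006);r=ray(c,466,20,.006);print("lip",l,r,(l+r)/2,np.linalg.norm(l-r),np.degrees(np.arctan2(*(r-l)[1::-1]))+90)
l=ray(c,327,153,.049);r=ray(c,467,153,.049);print("back",l,r,(l+r)/2,np.linalg.norm(l-r))
print("mat",[ray(c,*p,.004)[:2] for p in[(319,0),(504,8),(463,335),(312,325)]])
W=cloud(c);s=W[int(240*.7),int(395*.7)];print("handle pt",s)
for p in[(349,485),(384,483),(420,466),(361,527),(419,527)]: print("whorl",ray(c,*p,.018)[:2])
print("tray end",[ray(c,*p,.035)[:2] for p in[(319,462),(455,456)]], [ray(c,*p,.035)[:2] for p in[(319,440),(456,431)]])
E
```

```text
handle [0.5446 0.3691 0.078 ] [0.5572 0.2879 0.078 ] 0.08214170026291108 98.81433508654187
lip [0.4821 0.4657 0.006 ] [0.5745 0.4807 0.006 ] [0.5283 0.4732 0.006 ] 0.09368429461627752 99.21269302332415
back [0.4962 0.3771 0.049 ] [0.5886 0.3933 0.049 ] [0.5424 0.3852 0.049 ] 0.09381662099664118
mat [array([0.4713, 0.4755]), array([0.5992, 0.493 ]), array([0.6236, 0.2483]), array([0.4961, 0.235 ])]
handle pt [0.55   0.3323 0.0781]
whorl [0.5499 0.0921]
whorl [0.5809 0.0998]
whorl [0.6097 0.1234]
whorl [0.5678 0.0475]
whorl [0.6214 0.0571]
tray end [array([0.5209, 0.1244]), array([0.6339, 0.1506])] [array([0.5181, 0.146 ]), array([0.6297, 0.1746])]
```

Emit:
play_rows(commands=[[[0,0,0.0157,0,0,0,85],[0,0.131,0,0,0,0,85],[0,0.131,0,0,0,0,85],[0,0,0,-3.5,-0.4,40,85],[0,0,0,-3.5,-0.4,40,85],[0,0,0,-3.5,-0.4,40,85],[0,0,0,-2,-0.3,40,85],[0,0,0,-1,0,22,85],[0,0,0,-1.1,0,21.5,85],[0,0,0,0,0,0,85],[0,0,0,0,0,0,85]]], grip_force=110)

```text
t: 4.78
ee_pos: [0.5485, 0.3531, 0.0489]
orientation: [179.9, -15.0, 99.1]
force: [-0.3, -0.3, 1.3]
gripper_width: 0.0852
finger_force: 0.0
```

```bash
python3 - <<'E'
from w import *
st();wrist("w1")
E
```

```text
t 4.775 [0.5485 0.3531 0.0489] [179.947  -15.0231  99.0812] F [-0.3115 -0.3073  1.2559] [-0.1305 -0.0094 -0.0036] g 0.08517432132092422 0.0 q [19.9409 41.2428 87.5142 19.4092 49.9531 -1.5249]
```

View pics/w1.png

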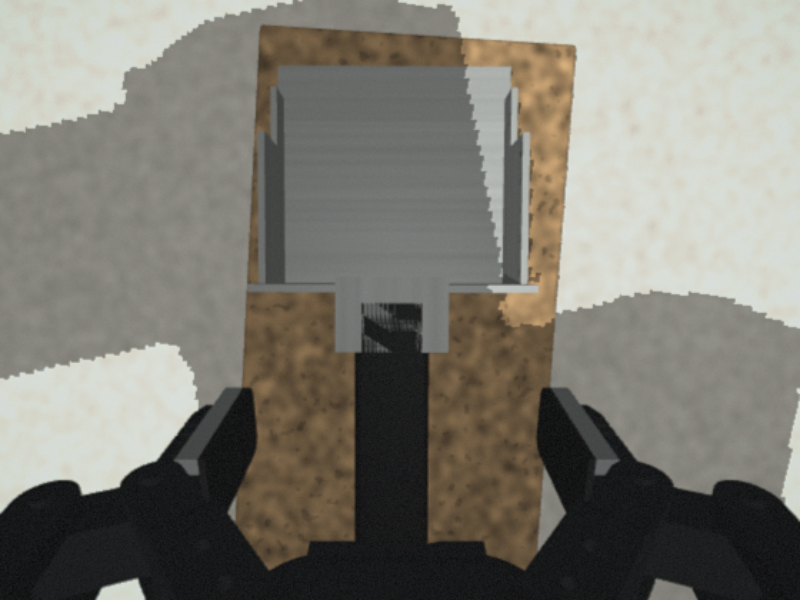

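The picture shows the handle at columns 355–428, between fingers at 255 and 538. It is about 1.4 mm to the left, so I'll correct that and close.

Emit:
play_rows(commands=[[[0,0,0,0,-1.3,0,85],[0,0,0,0,0,0,10],[0,0,0,0,0,0,10],[0,0,0,0,0,0,10],[0,0,0,0,0,0,10],[0,0,0,0,0,0,10],[0,0,0,0,0,0,10],[0,0,0,0,0,0,10]]], grip_force=110)

```text
t: 5.82
ee_pos: [0.5468, 0.3533, 0.0481]
orientation: [180.0, -15.0, 99.1]
force: [-1.2, -0.5, 4.9]
gripper_width: 0.0185
finger_force: 107.3
```

```bash
python3 - <<'E'
from w import *
st()
E
```

```text
t 5.825 [0.5468 0.3533 0.0481] [179.9847 -15.0184  99.1179] F [-1.2135 -0.5356  4.877 ] [0.2291 0.118  0.0728] g 0.018547403927401115 107.26127028465271 q [20.0086 41.2444 87.7176 19.4595 49.7895 -1.5796]
```

Emit:
play_rows(commands=[[[0,0,0,1.3,0,-4.8,10],[0,0,0,6.5,0,-24.2,10],[0,0,0,9,0,-33.8,10],[0,0,0,9,0,-33.8,10],[0.0208,0,-0.0776,0,0,0,10],[0,0,0,-20,-1,-5.4,10],[0,0,0,-38.6,-1.9,-10.3,10],[0,0,0,-38.6,-1.9,-10.3,10],[0,0,0,-38.6,-1.9,-10.3,10],[0,0,0,-38.6,-1.9,-10.3,10],[0,0,0,-38.6,-1.9,-10.3,10],[0,0,0,-38.6,-1.9,-10.3,10],[0,0,0,-38.6,-1.9,-10.3,10],[0,0,0,-38.6,-1.9,-10.3,10],[0,0,0,-38.6,-1.9,-10.3,10],[0,0,0,-38.6,-1.9,-10.3,10],[0,0,0,-38.6,-1.9,-10.3,10],[0,0,0,-18,-1,-5,10],[0,0,0,0,0,0,10],[0,0,0,0,0,0,10]]])

```text
t: 8.32
ee_pos: [0.6375, -0.1166, 0.1474]
orientation: [-180.0, -15.1, 103.7]
force: [0.3, -0.2, -1.5]
gripper_width: 0.0183
finger_force: 107.6
```

```bash
python3 - <<'E'
from w import *
st();wrist("w2")
E
```

```text
t 8.325 [ 0.6375 -0.1166  0.1474] [-179.956   -15.0563  103.7077] F [ 0.3164 -0.1595 -1.5401] [-0.3347 -0.0954  0.0052] g 0.018305632917805098 107.59522676467896 q [-21.9578  38.6095  73.1146  12.4564  77.517  -39.3599]
```

View pics/w2.png

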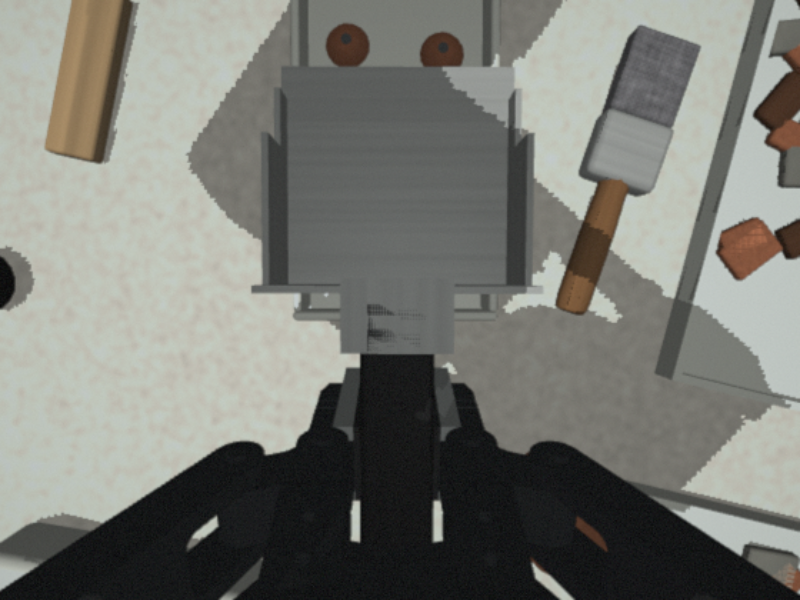

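The scoop has not slipped: its lip is at row 67, columns 282–514. The tray walls show beyond it at columns 293–497. I'll check the lateral and lengthwise alignment.

```bash
python3 - <<'E'
from w import *
c=load("w2");T=np.array([.605,.0168]);a=np.radians(103.7);X=np.array([np.cos(a),np.sin(a)]);Y=np.array([-X[1],X[0]])
def q(n,u,v,z):
    p=ray(c,u,v,z)[:2]-T;print(n,"tray x %.1f y %.1f mm"%(p@X*1e3,p@Y*1e3))
q("lipL",282,67,.105);q("lipR",514,67,.105)
q("backwall topL",252,289,.1033+.045);q("backwall topR",542,289,.1033+.045)
q("trayL outer",291,5,.035);q("trayR outer",498,5,.035);q("tray backL",296,320,.035);q("tray backR",497,320,.035)
q("wh",347,45,.014);q("wh",442,53,.014)
o=(np.array([.6375,-.1166])-T);print("tcp",o@X*1e3,o@Y*1e3)
P=cloud(c).reshape(-1,3);m=(P[:,2]>.027)&(P[:,2]<.042)&(abs((P[:,:2]-T)@X)<.15)&(abs((P[:,:2]-T)@Y)<.07)
print(rect(P[m],.245,.109,[.605,.0168,a]))
m=(P[:,2]>.095)&(P[:,2]<.112)&(abs((P[:,:2]-T)@Y)<.05)&((P[:,:2]-T)@X<.03);Q=(P[m][:,:2]-T);print("pan x max",np.percentile(Q@X,99.5),np.percentile(Q@Y,[.5,99.5]),np.polyfit(Q@X,P[m][:,2],1))
E
```

```text
lipL tray x -15.7 y 46.6 mm
lipR tray x -15.8 y -46.7 mm
backwall topL tray x -104.1 y 47.0 mm
backwall topR tray x -104.1 y -46.2 mm
trayL outer tray x 46.8 y 57.5 mm
trayR outer tray x 46.7 y -54.3 mm
tray backL tray x -123.8 y 56.4 mm
tray backR tray x -123.9 y -55.2 mm
wh tray x 35.4 y 29.5 mm
wh tray x 30.8 y -26.0 mm
tcp -137.30189235481856 0.018862285230048396
(array([0.6032, 0.0177]), np.float64(103.63392802013983), np.float64(0.001368974315897907), 1300)
pan x max -0.015965100861690586 [-0.0445  0.0451] [-0.0018  0.1051]
```

Emit:
play_rows(commands=[[[0,-0.035,0,0,-1.2,0,10],[0,0,0,-4.9,0,21,10],[0,0,0,-4.9,0,21,10],[0,0,0,-4.9,0,21,10],[0,0,0,-3.2,0,14,10],[0,0,0,-2.3,0,10,10],[0,0,0,0,0,0,10],[0,0,0,0,0,0,10]]])

```text
t: 9.38
ee_pos: [0.6373, -0.118, 0.0589]
orientation: [180.0, -13.0, 103.7]
force: [-0.7, -0.4, -1.9]
gripper_width: 0.0185
finger_force: 107.6
```

```bash
python3 - <<'E'
from w import *
st()
E
```

```text
t 9.375 [ 0.6373 -0.118   0.0589] [179.9513 -12.9702 103.7274] F [-0.6835 -0.4271 -1.8792] [-0.3183 -0.0335  0.021 ] g 0.018521823074269753 107.63352870941162 q [-21.2853  43.8473  77.6476  11.6008  66.4292 -40.3969]
```

Emit:
play_rows(commands=[[[0,0,0,-0.5,-0.5,2.2,10],[0,0,0,-0.4,0,2,10],[0,0,0,0,0,0,10],[0,0,0,0,0,0,10]]])

```text
t: 9.88
ee_pos: [0.6364, -0.118, 0.054]
orientation: [180.0, -13.0, 103.7]
force: [0.4, -0.4, -2.4]
gripper_width: 0.0185
finger_force: 107.6
```

Emit:
play_rows(commands=[[[0,0,0,-0.1,0,0.5,10],[0,0,0,0,0,0,10],[0,0,0,0,0,0,10]]])

```text
t: 10.25
ee_pos: [0.6365, -0.1179, 0.0535]
orientation: [180.0, -13.0, 103.7]
force: [0.3, -0.7, -0.7]
gripper_width: 0.0187
finger_force: 107.6
```

Emit:
play_rows(commands=[[[0,0,0,-0.1,0,0.5,10],[0,0,0,0,0,0,10],[0,0,0,0,0,0,10]]])

```text
t: 10.62
ee_pos: [0.6365, -0.1179, 0.053]
orientation: [180.0, -13.0, 103.7]
force: [1.5, -1.4, -0.2]
gripper_width: 0.0185
finger_force: 107.8
```

Emit:
play_rows(commands=[[[0,0,0,3.9,0,0.9,10],[0,0,0,7.8,0,1.8,10],[0,0,0,7.8,0,1.8,10],[0,0,0,7.8,0,1.8,10],[0,0,0,7.8,0,1.8,10],[0,0,0,7.8,0,1.8,10],[0,0,0,7.8,0,1.8,10],[0,0,0,7.8,0,1.8,10],[0,0,0,7.8,0,1.8,10],[0,0,0,7.8,0,1.8,10],[0,0,0,3.9,0,0.9,10],[0,0,0,0,0,0,10]]])

```text
t: 12.12
ee_pos: [0.6172, -0.0397, 0.0529]
orientation: [-180.0, -13.0, 103.7]
force: [-0.0, 1.5, 0.7]
gripper_width: 0.0183
finger_force: 107.9
```

```bash
python3 - <<'E'
from w import *
st();wrist("w3")
E
```

```text
t 12.125 [ 0.6172 -0.0397  0.0529] [-179.9856  -13.0249  103.7389] F [-0.01    1.5319  0.7144] [0.3063 0.0528 0.0204] g 0.018322203942614818 107.87970900535583 q [-15.3922  42.0202  83.7477  12.9621  61.2971 -36.081 ]
```

View pics/w3.png

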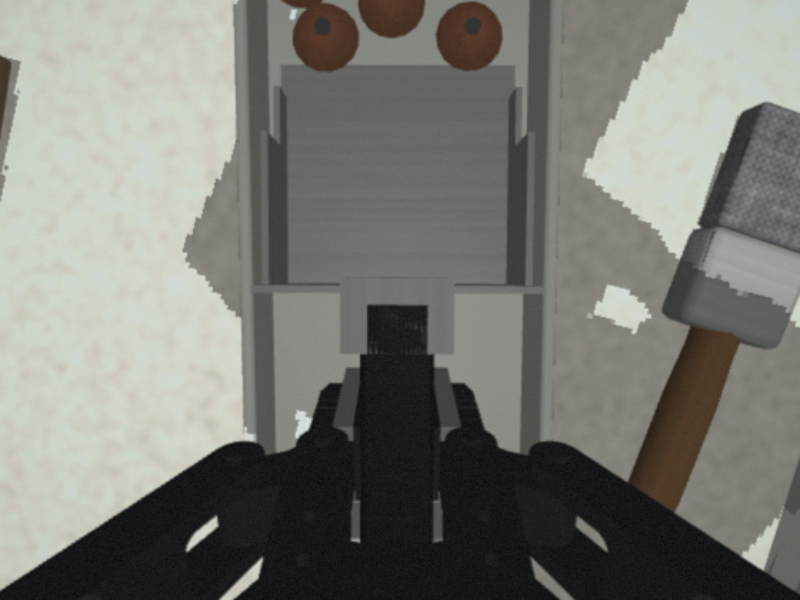

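The scoop is centred between the tray walls, and three whorls are riding ahead of the lip at row 66. The forces are small, so I'll continue to the end wall.

Emit:
play_rows(commands=[[[0,0,0,3.9,0,0.9,10],[0,0,0,6.8,0,1.57,10],[0,0,0,6.8,0,1.57,10],[0,0,0,6.8,0,1.57,10],[0,0,0,6.8,0,1.57,10],[0,0,0,3.9,0,0.9,10],[0,0,0,0,0,0,10]]])

```text
t: 13.05
ee_pos: [0.6087, -0.0048, 0.0529]
orientation: [-180.0, -13.0, 103.7]
force: [-0.4, 1.4, 0.4]
gripper_width: 0.0181
finger_force: 107.9
```

Emit:
play_rows(commands=[[[0,0,0,3.9,0,0.9,10],[0,0,0,3.9,0,0.9,10],[0,0,0,0,0,0,10]]])

```text
t: 13.42
ee_pos: [0.6068, 0.003, 0.053]
orientation: [-180.0, -13.0, 103.7]
force: [0.3, 0.1, 0.7]
gripper_width: 0.0185
finger_force: 108.0
```

Emit:
play_rows(commands=[[[0,0,0,3.9,0,0.9,10],[0,0,0,2.9,0,0.67,10],[0,0,0,0,0,0,10]]])

```text
t: 13.8
ee_pos: [0.6058, 0.0086, 0.0533]
orientation: [179.9, -12.9, 103.8]
force: [1.0, -9.1, 4.7]
gripper_width: 0.0186
finger_force: 108.9
```

```bash
python3 - <<'E'
from w import *
o,c=wrist("w4");st();d=o["ee_pos"][:2]-[.605,.0168];a=np.radians(103.7);print("lip x",d@[np.cos(a),np.sin(a)]*1e3+119.7)
E
```

```text
t 13.85 [0.6058 0.0086 0.0532] [179.9497 -12.9081 103.7662] F [ 0.7284 -9.4106  4.2306] [-1.1616  0.0737  0.6654] g 0.018468534524518007 108.84126305580139 q [-11.3385  40.8975  86.6246  13.7162  58.7256 -32.8846]
lip x 111.55784940818586
```

View pics/w4.png

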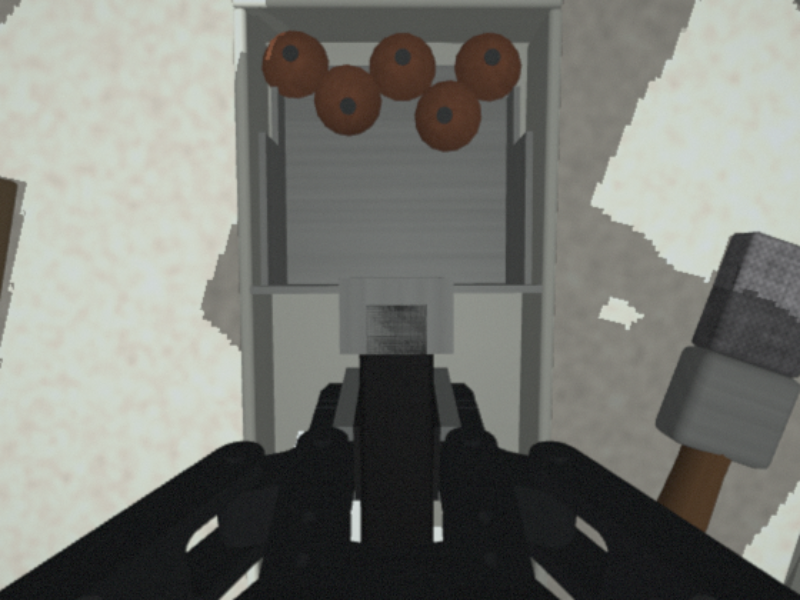

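All five whorls are upright against the end wall, at rows 50–115, and two are already on the pan. The leftmost, at (295,65), is close to the scoop's left side edge at column 273–285. I'll measure the side clearances before pushing further.

```bash
python3 - <<'E'
from w import *
c=load("w4");T=np.array([.605,.0168]);a=np.radians(103.7);X=np.array([np.cos(a),np.sin(a)]);Y=np.array([-X[1],X[0]])
def q(n,u,v,z):
    p=ray(c,u,v,z)[:2]-T;print(n,"tray x %.1f y %.1f mm"%(p@X*1e3,p@Y*1e3))
for n,u,v,z in[("wL",295,64,.0155),("w347",347,100,.017),("w402",402,66,.0155),("w448",448,115,.017),("w489",489,66,.0155)]: q(n,u,v,z)
q("lip L",282,67,.007);q("lip R",513,67,.007)
P=cloud(c);Q=P-np.r_[T,0]
for v in(75,95,110,150,200):
    r=int(v*.7);row=Q[r];x=row@np.r_[X,0];y=row@np.r_[Y,0]
    print("row",v,[("%d:%.0f,%.0f,%.0f"%(k/.7,x[k]*1e3,y[k]*1e3,row[k,2]*1e3)) for k in list(range(167,206,3))+list(range(352,392,3))])
E
```

```text
wL tray x 109.4 y 40.7 mm
w347 tray x 95.5 y 20.7 mm
w402 tray x 108.7 y -0.4 mm
w448 tray x 89.9 y -18.1 mm
w489 tray x 108.7 y -33.9 mm
lip L tray x 111.5 y 47.6 mm
lip R tray x 111.5 y -45.1 mm
row 75 ['238:98,56,35', '242:99,55,34', '247:99,54,33', '251:100,54,29', '255:102,54,24', '260:105,54,18', '264:105,52,17', '268:103,49,22', '272:103,48,22', '277:103,46,22', '281:103,44,23', '285:103,42,24', '290:103,41,24', '502:103,-38,24', '507:103,-40,21', '511:103,-41,23', '515:103,-43,21', '520:106,-46,15', '524:109,-50,5', '528:107,-50,11', '532:105,-51,17', '537:103,-51,22', '541:101,-51,27', '545:99,-50,33', '550:98,-51,35', '554:nan,nan,nan', '558:98,-54,36']
row 95 ['238:92,57,34', '242:92,55,34', '247:92,54,35', '251:93,53,30', '255:95,53,25', '260:97,54,19', '264:99,54,12', '268:102,54,4', '272:97,49,19', '277:96,47,21', '281:97,46,18', '285:97,44,19', '290:98,43,17', '502:98,-39,17', '507:101,-43,8', '511:98,-42,17', '515:97,-43,20', '520:101,-48,6', '524:102,-50,4', '528:100,-50,11', '532:98,-51,17', '537:96,-51,23', '541:94,-51,28', '545:92,-51,33', '550:92,-52,34', '554:92
[... 679 characters left out ...]
0:79,45,7', '502:79,-41,9', '507:78,-42,11', '511:77,-43,18', '515:75,-43,24', '520:74,-43,31', '524:72,-43,37', '528:72,-44,38', '532:76,-50,19', '537:75,-51,24', '541:74,-51,29', '545:73,-51,34', '550:73,-52,34', '554:73,-53,36', '558:80,-67,0']
row 200 ['238:56,58,34', '242:55,55,37', '247:55,54,36', '251:56,53,34', '255:56,54,27', '260:55,49,39', '264:55,47,39', '268:55,47,36', '272:56,47,30', '277:57,47,24', '281:58,47,16', '285:59,46,10', '290:59,45,10', '502:59,-41,9', '507:58,-43,12', '511:57,-43,19', '515:57,-43,26', '520:56,-43,32', '524:55,-43,39', '528:55,-43,40', '532:57,-51,20', '537:57,-50,27', '541:56,-50,32', '545:56,-51,34', '550:55,-52,35', '554:56,-54,35', '558:60,-67,0']
```

Tray walls are at y = +53.7 and −51, and scoop sides at +49 and −45.5, so the scoop is centred with about 4.7 mm either side. The left whorl touches the tray wall, so I'll shift the scoop 3 mm toward it. The scoop's side should then cam it inward as I advance.

Emit:
play_rows(commands=[[[0,0,0,-1,0,-0.2,10],[0,0,0,0,-1,0,10],[0,0,0,0,-1,0,10],[0,0,0,0,-1,0,10],[0,0,0,0,0,0,10]]])

```text
t: 14.48
ee_pos: [0.6025, 0.0078, 0.0529]
orientation: [-180.0, -13.0, 103.7]
force: [1.6, -0.3, 1.2]
gripper_width: 0.0185
finger_force: 108.1
```

Emit:
play_rows(commands=[[[0,0,0,1.5,0,0.35,10],[0,0,0,1.5,0,0.35,10],[0,0,0,0,0,0,10]]])

```text
t: 14.85
ee_pos: [0.6018, 0.0109, 0.0529]
orientation: [-180.0, -13.0, 103.7]
force: [0.1, -0.2, 1.2]
gripper_width: 0.0187
finger_force: 108.2
```

Emit:
play_rows(commands=[[[0,0,0,1.5,0,0.35,10],[0,0,0,0,0,0,10]]])

```text
t: 15.1
ee_pos: [0.6015, 0.0123, 0.0529]
orientation: [-180.0, -13.0, 103.7]
force: [1.0, -0.0, 0.7]
gripper_width: 0.0188
finger_force: 108.2
```

```bash
python3 - <<'E'
from w import *
o,c=wrist("w5");st();d=o["ee_pos"][:2]-[.605,.0168];a=np.radians(103.7);print("lip x",d@[np.cos(a),np.sin(a)]*1e3+119.7,"y",d@[-np.sin(a),np.cos(a)]*1e3)
cv2.imwrite("pics/w5c.png",cv2.resize(c["img"][0:200,150:400,::-1],(750,600)))
E
```

```text
t 15.15 [0.6015 0.0123 0.0529] [-179.9913  -13.0204  103.7194] F [-0.0215  0.5437 -0.6516] [ 0.2388 -0.1196 -0.0851] g 0.018274398969518137 108.22086811065674 q [-11.1257  40.6974  87.2839  13.8933  58.3412 -32.8176]
lip x 116.17648865394669 y 4.494710339751029
```

View pics/w5c.png

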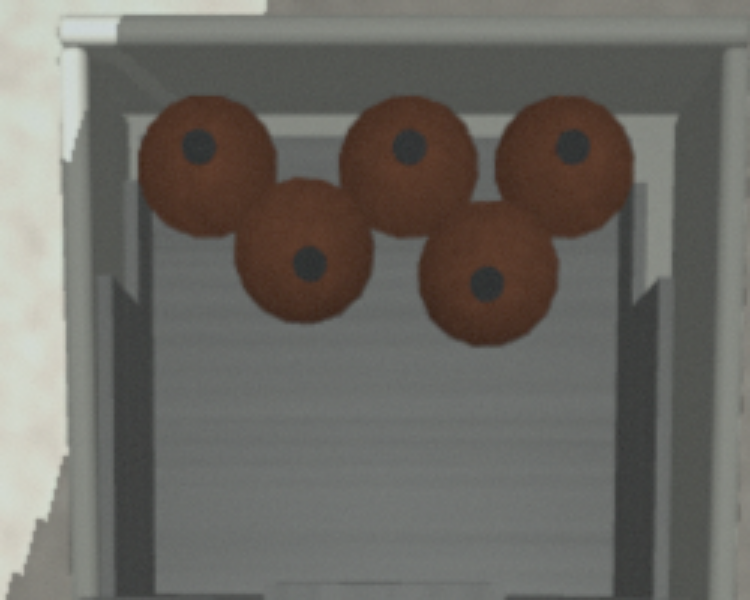

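All five whorls are now inside the pan, at rows 165–275 of the crop, with the left one inside the left side and the forces near zero. I'll tilt the lip up gently while backing off the end wall, then lift.

Emit:
play_rows(commands=[[[0,0.03,0,-2.2,0,-2.2,10],[0,0.05,0,-2.1,0,-3.7,10],[0,0.05,0,-2,0,-3.8,10],[0,0.05,0,-1.9,0,-3.8,10],[0,0.05,0,-1.6,0,-3.9,10],[0,0.05,0,-1.3,0,-4,10],[0,0.05,0,-1.2,0,-4.1,10],[0,0.04,0,-1,0,-4.2,10],[0,0,0,0,0,0,10],[0,0,0,0,0,0,10]]])

```text
t: 16.4
ee_pos: [0.6071, -0.0111, 0.0754]
orientation: [-180.0, -34.2, 103.7]
force: [-1.4, -0.6, -2.3]
gripper_width: 0.0186
finger_force: 107.6
```

```bash
python3 - <<'E'
from w import *
o,c=wrist("w6");st()
cv2.imwrite("pics/w6c.png",cv2.resize(c["img"][0:240,120:440,::-1],(640,480)))
E
```

```text
t 16.45 [ 0.6071 -0.0109  0.0755] [179.9958 -34.1827 103.7363] F [-0.0293 -0.6987 -3.1884] [-0.7011 -0.1962  0.036 ] g 0.018224394163496995 107.69706130027771 q [-21.5916  46.1433  78.8879  27.9537  77.9431 -46.9129]
```

View pics/w6c.png

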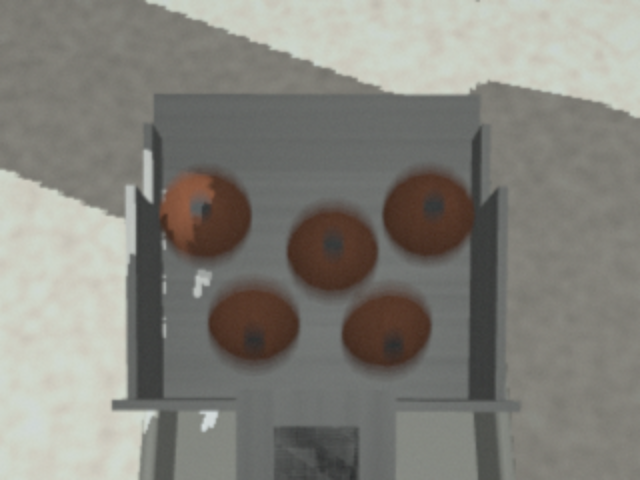

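All five whorls sit in the pan, which is now tilted 19° lip-up. I'll lift and carry it to the weighing tray.

Emit:
play_rows(commands=[[[0,0,0,6,0,-9,10],[0,0,0,16,0,-23.5,10],[0,0,0,16,0,-23.5,10],[0,0,0,12.6,0,-18.4,10],[-0.0311,0,0.0458,0,0,0,10],[-0.0311,0,0.0458,0,0,0,10],[-0.0311,0,0.0458,-7,-1.2,-4.5,10],[0,0,0,-18,-3.2,-11.7,10],[0,0,0,-30,-5.2,-19.5,10],[0,0,0,-33,-5.8,-21.4,10],[0,0,0,-33,-5.8,-21.4,10],[0,0,0,-33,-5.8,-21.4,10],[0,0,0,-33,-5.8,-21.4,10],[0,0,0,-33,-5.8,-21.4,10],[0,0,0,-33,-5.8,-21.4,10],[0,0,0,-33,-5.8,-21.4,10],[0,0,0,-30,-5.2,-19.5,10],[0,0,0,-24,-4.2,-15.6,10],[0,0,0,-10,-1.8,-6.5,10],[0,0,0,0,0,0,10]]])

```text
t: 18.95
ee_pos: [0.5763, -0.4326, 0.1558]
orientation: [-180.0, -34.2, 94.1]
force: [0.6, 0.9, -2.8]
gripper_width: 0.0184
finger_force: 107.8
```

```bash
python3 - <<'E'
from w import *
o,c=wrist("w7");st();T=[.565,-.3705]
d=o["ee_pos"][:2]-T;a=np.radians(94.2);u=[np.cos(a),np.sin(a)];print("tcp local y",d@u*1e3,"local x",d@[u[1],-u[0]]*1e3)
P=cloud(c).reshape(-1,3);m=(P[:,2]>.088)&(P[:,2]<.104)&(np.hypot(P[:,0]-T[0],P[:,1]-T[1])<.14)
print(rect(P[m],.146,.166,[*T,np.radians(4)]))
m=(P[:,2]>.05)&(P[:,2]<.061)&(np.hypot(P[:,0]-T[0],P[:,1]-T[1])<.06);print("floor z",np.median(P[m][:,2]),m.sum())
E
```

```text
t 19.0 [ 0.5767 -0.4316  0.1562] [-179.9768  -34.2452   94.1723] F [ 1.4493  1.0732 -3.1914] [-0.7597 -0.0455 -0.0278] g 0.018304386080173516 107.84437894821167 q [-50.3732  54.8678  42.573   20.3522 110.3475 -52.1715]
tcp local y -62.71977426839798 local x 6.753154874685173
(array([ 0.5637, -0.371 ]), np.float64(3.764834120436039), np.float64(0.0012947531971022608), 3349)
floor z 0.0552297148236533 3779
```

View pics/w7.png

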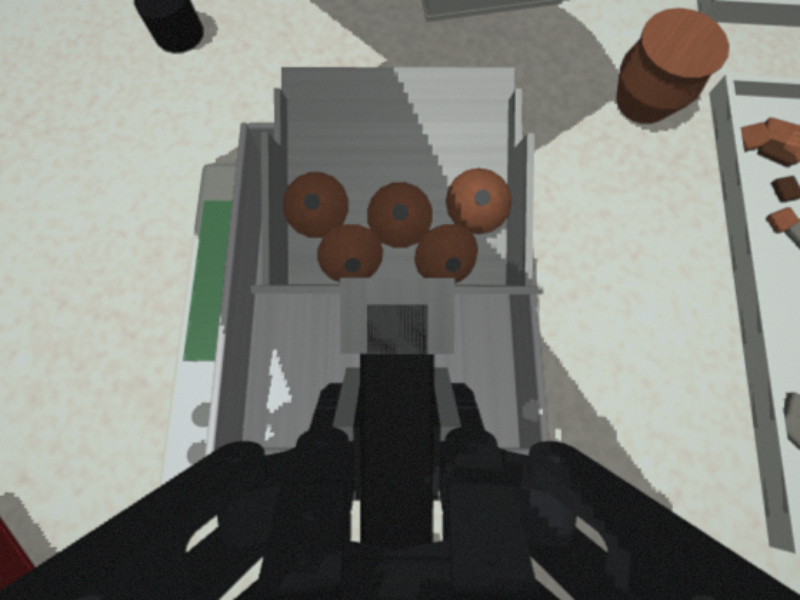

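All five whorls are at the back of the pan, around rows 200–255, over the tray. I'll compute the pour rows, and use the tilt-up move to settle whether a row turns or shifts first.

```bash
cat > pour.py <<'E'
from w import *
def sim(rows,p,rpy,turnfirst):
    Rm=R.from_euler('xyz',rpy,degrees=True);p=np.array(p,float)
    for r in rows:
        q=R.from_rotvec(r[:3])
        if turnfirst: Rm=Rm*q;p=p+Rm.apply(np.array(r[3:6])/1e3)
        else: p=p+Rm.apply(np.array(r[3:6])/1e3);Rm=Rm*q
    return p,Rm.as_euler('xyz',degrees=True)
def rows(pts,turnfirst=False): # pts list of (lean deg, fwd mm, up mm); lean=tool tilt
    out=[]
    for (a,f,z),(b,g,w) in zip(pts,pts[1:]):
        l=np.radians(b if turnfirst else a);df,dz=g-f,w-z
        out.append([0,round(np.radians(b-a),4),0,round(df*np.cos(l)+dz*np.sin(l),1),0,round(df*np.sin(l)-dz*np.cos(l),1)])
    return out
E
python3 - <<'E'
from pour import *
t=[[0,.03,0,-2.2,0,-2.2],[0,.05,0,-2.1,0,-3.7],[0,.05,0,-2,0,-3.8],[0,.05,0,-1.9,0,-3.8],[0,.05,0,-1.6,0,-3.9],[0,.05,0,-1.3,0,-4],[0,.05,0,-1.2,0,-4.1],[0,.04,0,-1,0,-4.2]]
for k in(0,1):print(k,*sim(t,[.6015,.0123,.0529],[180,-13.02,103.72],k))
# pour: lip height above z, lip local fwd
pts=[]
for th,lh,lf in zip([0,5,10,15,20,24,28,32,36,40,44,48,52],[78,74,70,68,67,67,67,67,67,67,67,67,67],[20]*13):
    a=np.radians(th);pts.append((15-th,lf-121.3*np.cos(a)+44.1*np.sin(a),lh+121.3*np.sin(a)+44.1*np.cos(a)))
for k in(False,True):
    print(k);[print(r) for r in rows(pts,k)]
E
```

```text
0 [ 0.6072 -0.0109  0.0755] [180.     -34.2194 103.72  ]
1 [ 0.6074 -0.0119  0.0744] [180.     -34.2194 103.72  ]
False
[0, np.float64(-0.0873), 0, np.float64(5.8), 0, np.float64(-5.1)]
[0, np.float64(-0.0873), 0, np.float64(6.2), 0, np.float64(-5.0)]
[0, np.float64(-0.0873), 0, np.float64(6.7), 0, np.float64(-6.9)]
[0, np.float64(-0.0873), 0, np.float64(6.9), 0, np.float64(-7.9)]
[0, np.float64(-0.0698), 0, np.float64(5.4), 0, np.float64(-7.2)]
[0, np.float64(-0.0698), 0, np.float64(5.4), 0, np.float64(-7.2)]
[0, np.float64(-0.0698), 0, np.float64(5.4), 0, np.float64(-7.2)]
[0, np.float64(-0.0698), 0, np.float64(5.4), 0, np.float64(-7.2)]
[0, np.float64(-0.0698), 0, np.float64(5.4), 0, np.float64(-7.2)]
[0, np.float64(-0.0698), 0, np.float64(5.4), 0, np.float64(-7.2)]
[0, np.float64(-0.0698), 0, np.float64(5.4), 0, np.float64(-7.2)]
[0, np.float64(-0.0698), 0, np.float64(5.4), 0, np.float64(-7.2)]
True
[0, np.float64(-0.0873), 0, np.float64(5.4), 0, np.float64(-5.6)]
[0, np.float64(-0.0873), 0, np.float64(5.7), 0, np.float64(-5.5)]
[0, np.float64(-0.0873), 0, np.float64(6.0), 0, np.float64(-7.5)]
[0, np.float64(-0.0873), 0, np.float64(6.1), 0, np.float64(-8.5)]
[0, np.float64(-0.0698), 0, np.float64(4.9), 0, np.float64(-7.6)]
[0, np.float64(-0.0698), 0, np.float64(4.9), 0, np.float64(-7.6)]
[0, np.float64(-0.0698), 0, np.float64(4.9), 0, np.float64(-7.6)]
[0, np.float64(-0.0698), 0, np.float64(4.9), 0, np.float64(-7.6)]
[0, np.float64(-0.0698), 0, np.float64(4.9), 0, np.float64(-7.6)]
[0, np.float64(-0.0698), 0, np.float64(4.9), 0, np.float64(-7.6)]
[0, np.float64(-0.0698), 0, np.float64(4.9), 0, np.float64(-7.6)]
[0, np.float64(-0.0698), 0, np.float64(4.9), 0, np.float64(-7.6)]
```

Emit:
play_rows(commands=[[[0,0,0,-8,-2,-5.5,10],[0,0,0,-12,-3,-8.2,10],[0,0,0,-12,-3,-8.2,10],[0,-0.05,0,0,0,0,10],[0,-0.09,0,0,0,0,10],[0,-0.1,0,0,0,0,10],[0,-0.096,0,0,0,0,10],[0,0,0,-2.2,0,8,10],[0,0,0,-3.6,0,13.5,10],[0,0,0,-3,0,11.3,10],[0,0,0,0,0,0,10],[0,0,0,0,0,0,10]]])

```text
t: 20.5
ee_pos: [0.5719, -0.4711, 0.1225]
orientation: [-180.0, -15.0, 94.2]
force: [0.1, -0.0, -2.8]
gripper_width: 0.0183
finger_force: 107.8
```

```bash
python3 - <<'E'
from w import *
st();o=arm.get_obs();T=[.5637,-.371]
d=o["ee_pos"][:2]-T;a=np.radians(94.2);u=[np.cos(a),np.sin(a)];print("tcp local y",d@u*1e3,"local x",d@[u[1],-u[0]]*1e3)
E
```

```text
t 20.5 [ 0.5719 -0.4711  0.1225] [-179.991   -14.9812   94.1849] F [ 0.1412 -0.0153 -2.8172] [-0.4451 -0.0164 -0.0443] g 0.018270380218736573 107.81317234039307 q [-48.2106  49.2471  53.4904   9.0693  89.2472 -53.4699]
tcp local y -100.42602231320994 local x 0.8161542409805687
```

Emit:
play_rows(commands=[[[0,-0.0873,0,5.8,0,-5.1,10],[0,-0.0873,0,6.2,0,-5,10],[0,-0.0436,0,3.3,0,-3.4,10],[0,-0.0436,0,3.4,0,-3.5,10],[0,-0.0349,0,2.7,0,-3.4,10],[0,-0.0349,0,2.7,0,-3.6,10],[0,-0.0349,0,2.7,0,-3.6,10],[0,-0.0349,0,2.7,0,-3.6,10],[0,-0.0349,0,2.7,0,-3.6,10],[0,-0.0349,0,2.7,0,-3.6,10],[0,-0.0349,0,2.7,0,-3.6,10],[0,-0.0349,0,2.7,0,-3.6,10],[0,0,0,0,0,0,10]]])

```text
t: 22.12
ee_pos: [0.569, -0.4294, 0.1683]
orientation: [-180.0, 16.1, 94.3]
force: [-1.2, 0.6, -2.1]
gripper_width: 0.0185
finger_force: 108.1
```

```bash
python3 - <<'E'
from w import *
o,c=wrist("w8");st();b=np.deg2rad(-o["orientation"][1]);print("lean",np.degrees(b))
E
```

```text
t 22.175 [ 0.569  -0.4298  0.1682] [-179.9936   16.0406   94.2433] F [-0.1623 -0.1605 -1.9095] [ 0.0761 -0.0117 -0.0091] g 0.018943391314583814 108.06535005569458 q [-36.1883  34.9848  77.3393 -14.3741  57.9438 -33.8114]
lean -16.070178301010273
```

View pics/w8.png

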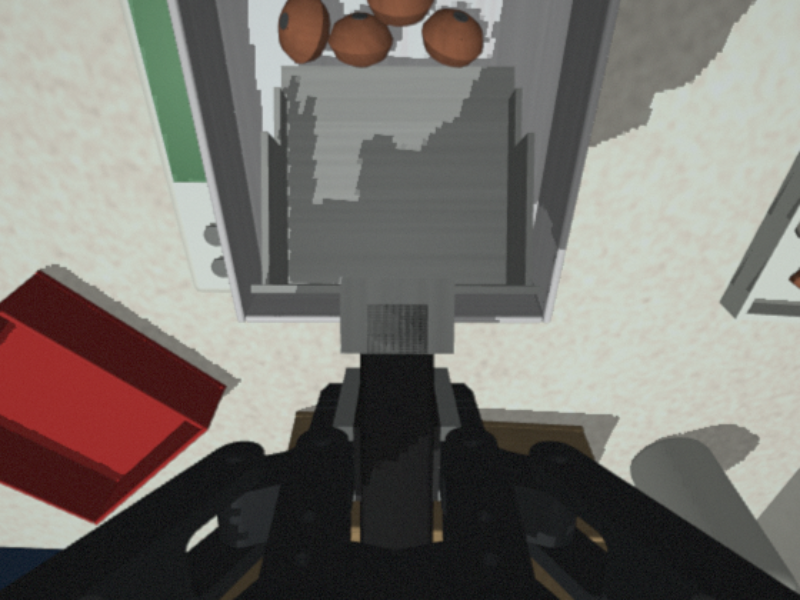

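The pan is empty and the whorls are in the tray, with four in view at the top edge of the picture. I've now gone past the 10-picture allowance, so the remaining checks will be numeric only. I'll raise the scoop and count the whorls with the fixed cameras.

Emit:
play_rows(commands=[[[0,0,0,-5.5,0,-19,10],[0,0,0,-9,0,-31,10],[0,0,0,-9,0,-31,10],[0,0.135,0,0,0,0,10],[0,0.135,0,0,0,0,10],[0,0.135,0,0,0,0,10],[0,0.136,0,0,0,0,10],[0,0,0,0,0,0,10]]])

```text
t: 23.18
ee_pos: [0.5682, -0.4327, 0.2508]
orientation: [-179.9, -15.0, 94.0]
force: [-0.6, 0.1, -3.0]
gripper_width: 0.0185
finger_force: 108.1
```

```bash
cat > chk.py <<'E'
from w import *
from scipy.cluster.hierarchy import fclusterdata
def chk():
    for n in("scene","side"):
        c=arm.read_camera(n);P=cloud(c).reshape(-1,3);I=c["img"].reshape(-1,3).astype(int)
        red=(I[:,0]>1.5*I[:,2])
        T=np.array([.5645,-.371])
        m=(P[:,2]>.088)&(P[:,2]<.104)&(np.hypot(P[:,0]-T[0],P[:,1]-T[1])<.14)
        print(n,"wtray",rect(P[m],.146,.166,[*T,np.radians(4)]))
        m=red&(np.hypot(P[:,0]-T[0],P[:,1]-T[1])<.1)&(P[:,2]>.05);g=P[m]
        if len(g)>3:
            f=fclusterdata(g,.006,'distance')
            for k in set(f):
                if (f==k).sum()>4: print("  whorl?",(f==k).sum(),g[f==k].mean(0),np.ptp(g[f==k],axis=0))
        m=red&(abs(P[:,0]-.605)<.12)&(abs(P[:,1]-.017)<.14)&(P[:,2]>.008)&(P[:,2]<.03)&(P[:,0]<.70)
        a=np.radians(103.7);d=P[:,:2]-[.605,.0168];m&=(abs(d@[np.cos(a),np.sin(a)])<.118)&(abs(d@[-np.sin(a),np.cos(a)])<.05)
        print("  red left in drying tray",m.sum())
E
python3 - <<'E'
from chk import *
st();chk()
E
```

```text
t 23.175 [ 0.5682 -0.4327  0.2508] [-179.9467  -15.0152   94.0402] F [-0.5853  0.1166 -2.969 ] [-0.3482 -0.0322 -0.0543] g 0.018502718540725847 108.07984471321106 q [-46.5176  41.1061  50.9594   9.5652  99.5393 -49.9368]
scene wtray (array([ 0.5652, -0.3715]), np.float64(4.183073964455568), np.float64(0.0010588804271256386), 419)
  whorl? 60 [ 0.6042 -0.3066  0.0692] [0.0215 0.0221 0.0133]
  whorl? 214 [ 0.5628 -0.347   0.0692] [0.0629 0.0443 0.016 ]
  red left in drying tray 0
side wtray (array([ 0.5639, -0.3702]), np.float64(4.389307140962232), np.float64(0.0014657579294102552), 341)
  whorl? 18 [ 0.5362 -0.3338  0.0711] [0.0145 0.013  0.0097]
  whorl? 34 [ 0.5558 -0.3393  0.0721] [0.0286 0.0297 0.0107]
  whorl? 20 [ 0.582  -0.3408  0.0707] [0.018  0.0172 0.0084]
  whorl? 7 [ 0.5224 -0.443   0.3189] [0.0061 0.0077 0.0119]
  whorl? 7 [ 0.5533 -0.4362  0.3231] [0.0098 0.011  0.0091]
  whorl? 5 [ 0.5886 -0.4355  0.3265] [0.0034 0.0061 0.0067]
  whorl? 5 [ 0.5688 -0.4439  0.3389] [0.0061 0.0053 0.004 ]
  red left in drying tray 0
```

All five whorls are in the weighing tray: one separate and four adjoining, about 214 px against 55 px each. The drying tray shows no red pixels and the weighing tray hasn't moved. Next I'll return the scoop to its mat.

Emit:
play_rows(commands=[[[0.0229,0,-0.0857,0,0,0,10],[0,0,0,22.7,3.2,9.3,10],[0,0,0,45.4,6.5,18.6,10],[0,0,0,45.4,6.5,18.6,10],[0,0,0,45.4,6.5,18.6,10],[0,0,0,45.4,6.5,18.6,10],[0,0,0,45.4,6.5,18.6,10],[0,0,0,45.4,6.5,18.6,10],[0,0,0,45.4,6.5,18.6,10],[0,0,0,45.4,6.5,18.6,10],[0,0,0,45.4,6.5,18.6,10],[0,0,0,45.4,6.5,18.6,10],[0,0,0,45.4,6.5,18.6,10],[0,0,0,45.4,6.5,18.6,10],[0,0,0,45.4,6.5,18.6,10],[0,0,0,45.4,6.5,18.6,10],[0,0,0,45.4,6.5,18.6,10],[0,0,0,22.7,3.2,9.3,10],[0,0,0,0,0,0,10],[0,0,0,0,0,0,10]]])

```text
t: 25.78
ee_pos: [0.5453, 0.3546, 0.153]
orientation: [179.9, -14.9, 99.4]
force: [-0.4, 0.0, -1.9]
gripper_width: 0.0186
finger_force: 108.0
```

```bash
python3 - <<'E'
from w import *
st();o=arm.get_obs();d=np.array([.5468,.3533,.0481])-o["ee_pos"]
M=R.from_euler('xyz',o["orientation"],degrees=True);Rt=R.from_euler('xyz',[180,-15,99.1],degrees=True)
print("shift tool mm",M.inv().apply(d)*1e3,"turn",(M.inv()*Rt).as_rotvec())
d[2]=0;print("horizontal",M.inv().apply(d)*1e3)
o,c=wrist("w9");P=cloud(c).reshape(-1,3);a=np.radians(99.1);u=np.array([np.cos(a),np.sin(a)]);v=np.array([-u[1],u[0]])
q=P[:,:2]-o["ee_pos"][:2];m=(abs(q@v)<.04)&(q@u>.05)&(q@u<.115)&(abs(P[:,2]-.107)<.015)
print("pan slope",np.polyfit(q[m]@u,P[m][:,2],1),m.sum())
E
```

```text
t 25.775 [0.5453 0.3546 0.153 ] [179.916  -14.9123  99.3695] F [-0.4051  0.0198 -1.8697] [-0.3479 -0.0274  0.0405] g 0.01858219858817791 107.97152280807495 q [20.2207 33.2844 83.5084 16.7265 61.3071  3.0312]
shift tool mm [-28.4425   1.1371 100.958 ] turn [0.0003 0.0015 0.0045]
horizontal [-1.4538  1.2857 -0.3853]
pan slope [-0.0026  0.1107] 15604
```

Emit:
play_rows(commands=[[[0,0.0015,0.0045,-1.5,1.2,-0.4,10],[0,0,0,-7.8,0,29,10],[0,0,0,-7.8,0,29,10],[0,0,0,-6.2,0,23,10],[0,0,0,-2.7,0,10,10],[0,0,0,-1.1,0,4,10],[0,0,0,0,0,0,10],[0,0,0,0,0,0,10]]])

```text
t: 26.82
ee_pos: [0.5476, 0.3534, 0.0548]
orientation: [-180.0, -15.1, 99.0]
force: [1.0, 0.1, -1.5]
gripper_width: 0.0181
finger_force: 108.0
```

Emit:
play_rows(commands=[[[0,0,0,-0.5,0,2,10],[0,0,0,-0.4,0,1.5,10],[0,0,0,0,0,0,10],[0,0,0,0,0,0,10]]])

```text
t: 27.32
ee_pos: [0.5471, 0.3533, 0.0504]
orientation: [-179.9, -15.0, 99.0]
force: [-0.5, 0.0, -2.8]
gripper_width: 0.0187
finger_force: 108.0
```

Emit:
play_rows(commands=[[[0,0,0,-0.3,0,1.2,10],[0,0,0,0,0,0,10],[0,0,0,0,0,0,10]]])

```text
t: 27.7
ee_pos: [0.5471, 0.3533, 0.0491]
orientation: [-179.9, -15.0, 99.0]
force: [-0.7, -0.6, -3.1]
gripper_width: 0.0185
finger_force: 108.0
```

Emit:
play_rows(commands=[[[0,0,0,-0.2,0,0.7,10],[0,0,0,0,0,0,10],[0,0,0,0,0,0,10]]])

```text
t: 28.08
ee_pos: [0.5471, 0.3533, 0.0484]
orientation: [-179.9, -15.0, 99.0]
force: [-0.1, -0.3, -1.7]
gripper_width: 0.0183
finger_force: 108.0
```

Emit:
play_rows(commands=[[[0,0,0,-0.1,0,0.4,10],[0,0,0,0,0,0,10],[0,0,0,0,0,0,10]]])

```text
t: 28.45
ee_pos: [0.5472, 0.3533, 0.0482]
orientation: [-179.9, -15.0, 99.0]
force: [-0.9, -1.4, 3.0]
gripper_width: 0.0184
finger_force: 109.0
```

It is down, with the upward force positive. I'll open and withdraw along the tool axis.

Emit:
play_rows(commands=[[[0,0,0,0,0,0,30],[0,0,0,0,0,0,60],[0,0,0,0,0,0,85],[0,0,0,0,0,0,85],[0,0,0,0,0,0,85],[0,0,0,0,0,-10,85],[0,0,0,0,0,-30,85],[0,0,0,0,0,-45,85],[0,0,0,0,0,-45,85],[0,0,0,0,0,-45,85],[0,0,0,0,0,-20,85],[0,0,0,0,0,0,85],[0,0,0,0,0,0,85]]])

```text
t: 30.08
ee_pos: [0.5548, 0.3033, 0.2356]
orientation: [-179.9, -15.0, 99.0]
force: [0.4, -0.3, -0.6]
gripper_width: 0.0851
finger_force: 0.0
```

```bash
python3 - <<'E'
from chk import *
st();chk()
o,c=wrist("w10");P=cloud(c).reshape(-1,3);I=c["img"].reshape(-1,3).astype(int);O=np.array([.5354,.4288]);a=np.radians(99.1);u=np.array([np.cos(a),np.sin(a)]);v=np.array([-u[1],u[0]])
q=P[:,:2]-O;X=q@u;Y=q@v
m=(abs(X)<.035)&(abs(Y)<.035);print("pan floor z",np.percentile(P[m][:,2],[5,50,95]),"slopes",np.polyfit(X[m],P[m][:,2],1)[0],np.polyfit(Y[m],P[m][:,2],1)[0])
m=(X>-.16)&(X<-.05)&(abs(Y)<.03)&(P[:,2]>.072)&(P[:,2]<.085);print("handle x",np.percentile(X[m],[1,99]),"y",np.percentile(Y[m],[1,99]),"z",np.median(P[m][:,2]),"slope",np.polyfit(X[m],P[m][:,2],1)[0],np.polyfit(X[m],Y[m],1)[0])
E
```

```text
t 30.075 [0.5548 0.3033 0.2356] [-179.8606  -15.0297   99.0036] F [ 0.4372 -0.3088 -0.5742] [-0.1426 -0.0507 -0.0068] g 0.0850755686413304 0.0 q [15.3062 27.395  79.9294 15.7606 71.7923  1.4474]
scene wtray (array([ 0.5653, -0.3715]), np.float64(4.228310649820067), np.float64(0.0011478146930574001), 524)
  whorl? 56 [ 0.6046 -0.3064  0.0695] [0.0188 0.0208 0.0114]
  whorl? 57 [ 0.5865 -0.3497  0.0691] [0.0203 0.022  0.0122]
  whorl? 170 [ 0.5524 -0.3457  0.0692] [0.0478 0.0439 0.0166]
  red left in drying tray 0
side wtray (array([ 0.5638, -0.3703]), np.float64(3.834303597099963), np.float64(0.0017866864105596375), 137)
  whorl? 16 [ 0.5611 -0.331   0.0719] [0.0171 0.0135 0.0097]
  whorl? 25 [ 0.5495 -0.3495  0.0706] [0.0199 0.0171 0.0124]
  whorl? 16 [ 0.535  -0.3334  0.0715] [0.0165 0.0117 0.0128]
  red left in drying tray 0
pan floor z [0.0049 0.0061 0.0075] slopes 0.0007807756033420197 0.00045490767237136177
handle x [-0.143  -0.0504] y [-0.0125  0.0131] z 0.07813820343052541 slope 0.0026976006848849887 -0.004159820716317334
```

The scoop is flat on its mat: pan floor at 6 mm, slope about 0, in its original pose. The five whorls are 1 + 1 + 3 adjoining (about 57 px each) in the weighing tray, which hasn't moved. I'll hand the job in.

```bash
python3 -c "
from cell import arm
print(arm.hand_in())"
```

```text
the job is handed in; nothing more can be done
None
```

The job is handed in: all five whorls are in the weighing tray, which did not shift, and the scoop lies flat on its mat in its original pose, after about 30 s of the 72 s; I viewed 12 pictures, though, two over the limit of 10.

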